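# Close the film developing tank and mesh the agitator rod with the reel

### The arm

A 6-joint arm with a two-finger parallel gripper is mounted at the origin on a cart in front of the work surface, level with it; the furniture and walls round the work are solid. World frame = base frame: x ahead of the robot, y to its left, z up, the work surface at z = 0. Lengths are in m, angles in rad, forces in N, time in s.
With the tool pointing down it reaches from about 0.35 to 1 m from the base axis. Payload 7.1 kg.
Tool frame: the origin (TCP) lies between the finger pads; the fingertips stand arm.finger_overhang ahead of it and the grasp point (between the pads) lies 3 mm ahead of it (arm.finger_overhang is the distance from the TCP to the fingertips, in m); z points along the fingers, y is the line along which they close (so a half turn about z gives the same grasp; the last joint's range is limited). The gripper opens to 85 mm and grips with 20 to 120 N. Pads are 22 mm wide; open, the fingers measure 114 mm over their backs; the gripper's body (76 mm by 85 mm) begins 54 mm behind the grasp point. The pads swing forward as they close: fully open they stand 13 mm farther back than shut.
Start: joints at [1.141, 0.423, 1.63, -0, 1.089, -0.019], TCP at [0.25, 0.573, 0.253] pointing down, gripper open.
Joint ranges: [-3, 3], [-0.9, 2.11], [0.09, 2.58], [-1.31, 4.45], [0.11, 2.69], [-2.54, 2.54]. Speed limits (rad/s): [2.39, 2.39, 3.01, 3.14, 3.14, 3.14].

### API

Orientations are given as a unit quaternion [w, x, y, z].
In Python, from workcell import arm gives the robot as it stands.
- The arm moves only by the tool servo_tool, never from a script. Its argument "deltas" is a list of rows, each a list of 7 numbers: the shift along the tool's x, y, z normalised to -1 to 1, where 1 is 150 mm, then the turn, a rotation vector about the tool's x, y, z normalised to -1 to 1, where 1 is 45 degrees, then the opening, from 0 (shut) to 1 (fully open). A call has exactly 10 rows; each row shifts and turns the commanded pose from where the row before left it, along the tool's axes as they then stand; what a row does not reach is not made up. A row lasts 1/8 s, in which the tool goes at most 62.5 mm and 10.7 degrees, less where a joint would pass 70% of its speed; a pose out of reach is approached as far as the arm can. A call with a number of a shift or a turn outside -1 to 1 is refused whole. A call with a gripper value outside its range is refused whole. The fingers move at their own pace and stop on an object; "grip_force" is the grip in N (left out, the last holds). Time passes only in rows, so rows that do not move let the fingers close, or fill a call up. It gives the time, the measured TCP pose, the force, the opening and the grip force at its end, in the units of the state.
- arm.state(): the state, without advancing time (a new reading comes with each control period).
- arm.get_image(name): name is "scene" or "top" or "wrist"; returns a dict with "color" (400x640x3 uint8, red, green, blue), "vfov" (degrees; the focal length in pixels is half the picture's height over the tangent of half this angle, whatever the lens; pixels are square), "cx", "cy" (the principal point, pixels), "k1" (the pictures are not rectified: a ray, as slopes to the right and down, at radius r is drawn at 1 + k1 r^2 times it, then the intrinsics apply), "R" (3x3) and "t" (3): a world point X has camera coordinates R X + t. Camera axes: x right, y down, z forward; pixel columns grow to the right and rows downward; lengths in m; the calibration is good to about 2 mm. A picture is of the moment at which its call begins. There is no depth.
- arm.finish_job(): hands the job in; it is judged then, once.
Trained networks look in the newest picture that a camera, given by its name, has taken for a name from the list of things; names that differ only in an ending like _2 or _b are one class to them, and where a whole thing is asked for, a point or a joint stands for the part that bears it (a point fixed in the world has none). Each returns a list of dicts, best first, with "conf" (0 to 1); they miss things now and then, are a little off and sometimes report something else, mostly with a low value. They report only what shows in the picture. A call takes as long as a camera call. They do not tell look-alikes from the thing itself.
- arm.recognise(camera, label): "pixel" ([column, row] in pixels, amid what is visible of it).
- arm.outline_of(camera, label): "region" (400x640 bool, what is visible of it) and "pixel" ([column, row] in pixels, amid what is visible of it).
The state is a dict: "time_s": time; "joint_pos": joint angles; "qd": joint speeds; "joint_torque": joint torques, N m; "ee_pos": TCP position; "ee_rot": TCP orientation; "contact_force": force on the tool from outside, world axes, zero at the start; "torque": the same for the moment, N m; "opening": finger opening in m; "grip_force": force on a finger pad.
Only numpy, scipy, OpenCV 4.12 (cv2) and the standard library are available. Lean on these libraries where they do the work, as an engineer would, in place of code of your own. Each camera call takes 0.05 s, during which the arm holds its last target. There are 200 camera calls.

### The job

The film is on its reel in the small black developing tank: put the grey lid on the tank so that it sits level and fully down on the rim, and let go of it. Then take the orange agitator rod out of the white drying rack, put it upright through the neck of the lid, turn it until its four splines mesh with the slots in the reel's white centre column, and slide it fully home without forcing it. Finish while still holding the rod by its paddle and pressing it down firmly (it must not be let go), with the tank standing where it was and the lens case and the thread spool undisturbed.

Things in the scene. Friction and masses are not known exactly. Their poses are not given: they have to be found in the camera images.
- tank: Black round developing tank, open on top, loose, 0.75 kg with its reel. Outer diameter 98 mm (101 at the foot), 105 mm high, wall 3 mm; the rim tapers to 93 mm outer diameter over its top 6 mm, to lead the lid on. Origin: centre of the underside, z up. A sideways push of about 4 N slides it.
- reel: White film reel with its centre column, in the tank; turns stiffly (0.2 N m) on the tank's axis, any start angle, cannot lift out. Origin: same as the tank's. Column 34 mm in diameter, flat top at z = 100 mm with a bore 14 mm wide, 34 mm deep, and four slots along +x, +y, -x, -y, 7 mm wide, reaching to radius 12.5 mm.
- column_top (a point): Centre of the flat top of the reel's white column, where the bore opens; axes as reel.
- lid: Grey round lid, 70 g, loose, right way up on the worktop, left or right of the tank (lid and rack swap places). Outer diameter 110 mm; skirt 12 mm deep, inner diameter 102 mm; on it a 4 mm plate that comes to rest on the tank's rim. Origin: centre of the skirt's lower edge, z up; seated, it is 93 mm above the tank's origin.
- lid_neck (a point): Centre of the lid's open round neck at half its height, 27 mm above the lid's origin. Neck: outer diameter 50 mm, inner 42 mm, from 16 to 38 mm above the lid's origin. Grip the lid across the outside of the neck, at any yaw.
- rod: Orange agitator rod, 50 g, loose, upright in the rack. Origin: lower tip, z up along the rod. Z in mm: pilot, 10 mm thick with a coned end, 0-14; four splines along +x, +y, -x, -y, 4 mm thick, to radius 11 mm, V-pointed below, 14-28; collar 28 mm wide, 28-32; shaft 12 mm thick; paddle 78-102.
- rod_paddle (a point): Centre of the rod's flat paddle, 90 mm above the rod's tip; axes as rod. Paddle 36 mm along x, 12 mm thick along y (grip it across these 12 mm), 24 mm high.
- rod_collar (a point): Centre of the underside of the rod's collar, 28 mm above its tip. Home: this point on column_top, collar resting on the column, with the paddle 19 mm above the seated lid's neck. Unmeshed splines ride on the column's top and leave it 14 mm too high; within 8 degrees of the slots they drop in.
- rack: White drying rack, fixed, 79 x 154 mm (long side along its y), top plate at 35 mm. Origin: centre of the underside. The rod hangs by its collar in a 26 mm hole at y = -38 mm, its tip 7 mm above the worktop: lift it straight up by 40 mm or more. A clear cup, 38 mm wide, its top at 81 mm, stands at y = +38 mm.
- lens: Round dark brown leather lens case, 59 mm wide, 76 mm high, loose, at the back of the worktop; leave it alone. Origin: centre of the underside.
- spool: Wooden bobbin of red thread, 28 mm in diameter, 36 mm high, loose, at the back of the worktop; leave it alone. Origin: centre of the underside.
There are look-alikes about, which are no part of the job. Of the things shaped like the rod, the orange one is meant.

How it is judged:
On the way, in this order (a step that is already met when the one before it is completed fails the run):
1. the lid sits level and fully down on the tank's rim, let go (horizontal distance between lid and tank below 0.004 m and z of lid in the frame of tank between 0.09 and 0.0948 m and angle between lid's own z axis and vertical below 0.04 rad and angle between the z axis of lid and the z axis of tank, either way round below 0.04 rad and contact force between the fingers and lid below 0.2 N), for 0.2 s.
2. the rod is meshed with the reel's column and fully home, held in the fingers, with the lid still on (all of step 1 and z of rod in the frame of reel between 0.069 and 0.0745 m and horizontal distance between rod and reel below 0.004 m and angle between the z axis of rod and the z axis of reel, either way round below 0.07 rad and contact force between the fingers and rod above 1 N), for 0.2 s.
At the end, for the whole second after the job is handed in: Lid centred within 4 mm, fully down within 2 mm, level within 0.04 rad, released. Rod meshed, collar within 2.5 mm of the column top, on axis within 4 mm and 0.07 rad, held in the fingers and pressed on the column with over 2 N, at rest. Tank upright, within 40 mm of its place (all of step 2 and contact force between rod and reel above 2 N and angle between tank's own z axis and vertical below 0.05 rad and distance of tank from where it was at the start of the episode below 0.04 m and linear speed of each of rod, tank below 0.02 m/s); the arm keeps its last pose, push and grip.
It fails at once if the tank is pushed more than 40 mm away or tipped (distance of tank from where it was at the start of the episode above 0.04 m or angle between tank's own z axis and vertical above 0.2 rad).
It fails at once if the rod is forced down on the column with more than 50 N (contact force between rod and reel above 50 N).
It fails at once if the lens case or the thread spool is displaced by more than 20 mm (distance of any of lens, spool from where it was at the start of the episode above 0.02 m).
It also fails if it takes over 56 s, if anything falls off the work surface, if the arm or the gripper's body presses on something with over 40 N, if the wrist force passes 120 N, or if a joint passes its speed limit or range.

## Working session

There is one attempt and no reset: what is moved stays moved. The work goes in short steps, Python scripts to look and compute and a tool call to move; the robot and the scene stay as the last step left them, time stands still between calls to the robot, and variables do not carry over. Pictures are saved under pics/ and viewed, at most 12 in all, crops included, and the job is handed in when it is done.

Besides the shell and the picture viewer there is one more tool, called after ">>>" as name(argument=value, ...) on one line, values as JSON. servo_tool: Moves the arm, as the interface text tells. Its arguments: {"type":"object","properties":{"deltas":{"type":"array","items":{"type":"array","items":{"type":"number","minimum":-1,"maximum":1}}},"grip_force":{"type":"number"}},"required":["deltas"]}

```bash
mkdir -p pics; ls; cat > h.py <<'E'
import numpy as np, cv2
from workcell import arm
def K(im):
    f=im["color"].shape[0]/2/np.tan(np.radians(im["vfov"])/2)
    return np.array([[f,0,im["cx"]],[0,f,im["cy"]],[0,0,1.]])
def ray(im,px):
    k=K(im); d=(np.array(px,float)-k[:2,2])/k[0,0]
    u=d.copy()
    for _ in range(50): u=d/(1+im["k1"]*(u@u))
    R=np.array(im["R"]); t=np.array(im["t"])
    return -R.T@t, R.T@np.array([u[0],u[1],1.])
def atz(im,px,z):
    o,d=ray(im,px); return o+d*(z-o[2])/d[2]
def proj(im,X):
    X=np.atleast_2d(X); c=X@np.array(im["R"]).T+np.array(im["t"]); u=c[:,:2]/c[:,2:]
    r2=(u**2).sum(1,keepdims=True); k=K(im)
    return u*(1+im["k1"]*r2)*k[0,0]+k[:2,2]
def save(im,n,crop=None,s=1):
    c=im["color"][:,:,::-1]
    if crop: x0,y0,x1,y1=crop; c=c[y0:y1,x0:x1]
    cv2.imwrite("pics/"+n,cv2.resize(c,None,fx=s,fy=s,interpolation=cv2.INTER_CUBIC))
E
python3 - <<'E'
from h import *
print(arm.state(), arm.finger_overhang)
for n in ["scene","top"]:
    im=arm.get_image(n); save(im,n+".png"); print(n,im["vfov"],im["k1"],np.array(im["R"]).round(3).tolist(),np.array(im["t"]).round(3))
    for l in ["tank","lid","lid_neck","rod","rod_paddle","rack","reel","column_top","lens","spool"]:
        print(l,[(np.round(r["pixel"]).tolist(),round(r["conf"],2)) for r in arm.recognise(n,l)][:4])
a=cv2.imread("pics/scene.png");b=cv2.imread("pics/top.png")
E
```

```text
pics
{'time_s': 0.0, 'joint_pos': array([ 1.14101788e+00,  4.23852470e-01,  1.63070631e+00, -1.35215585e-05,
        1.08859249e+00, -1.90396096e-02]), 'qd': array([ 0.0004666 , -0.00165656,  0.00096654, -0.00042284, -0.00078563,
       -0.00052091]), 'joint_torque': array([ 1.95904460e-03, -5.57380092e+01, -2.81753075e+01,  2.17077496e-05,
        7.02639576e-03, -2.79630655e-06]), 'ee_pos': array([0.24933954, 0.5725421 , 0.25253199]), 'ee_rot': array([-1.67582788e-04,  2.03925695e-01,  9.78986059e-01, -7.61102007e-04]), 'contact_force': array([-0.27877518,  0.32182402, -0.1240918 ]), 'torque': array([0.00875729, 0.00557504, 0.02274003]), 'grip_force': 0.0, 'opening': 0.08552333841010448} 0.022
scene 45.88645582664047 -0.022182395633418055 [[-0.71, -0.704, 0.003], [-0.531, 0.532, -0.66], [0.463, -0.47, -0.752]] [0.438 0.392 0.643]
tank [([393.0, 236.0], 0.91), ([263.0, 194.0], 0.71)]
lid [([234.0, 267.0], 0.79)]
lid_neck [([235.0, 270.0], 0.75)]
rod [([396.0, 148.0], 0.85), ([354.0, 175.0], 0.73), ([334.0, 190.0], 0.71), ([434.0, 181.0], 0.68)]
rod_paddle [([332.0, 193.0], 0.93), ([434.0, 182.0], 0.92), ([396.0, 148.0], 0.6), ([357.0, 173.0], 0.6)]
rack [([376.0, 159.0], 0.92), ([235.0, 270.0], 0.72)]
reel [([394.0, 229.0], 0.82)]
column_top [([398.0, 226.0], 0.72)]
lens [([284.0, 153.0], 0.84)]
spool [([264.0, 195.0], 0.7)]
top 48.8138162934516 -0.11792222657446633 [[-0.47, -0.883, 0.001], [-0.827, 0.439, -0.351], [0.309, -0.166, -0.936]] [0.272 0.56  0.92 ]
tank [([354.0, 254.0], 0.91), ([354.0, 252.0], 0.26)]
lid [([238.0, 242.0], 0.68)]
lid_neck [([242.0, 239.0], 0.61), ([388.0, 177.0], 0.49)]
rod [([324.0, 200.0], 0.75), ([389.0, 174.0], 0.59), ([350.0, 184.0], 0.5), ([405.0, 213.0], 0.46)]
rod_paddle [([411.0, 211.0], 0.7), ([324.0, 200.0], 0.7), ([348.0, 185.0], 0.61)]
rack [([377.0, 170.0], 0.62)]
reel [([358.0, 253.0], 0.77)]
column_top [([350.0, 252.0], 0.6)]
lens [([304.0, 147.0], 0.97)]
spool []
```

View pics/top.png

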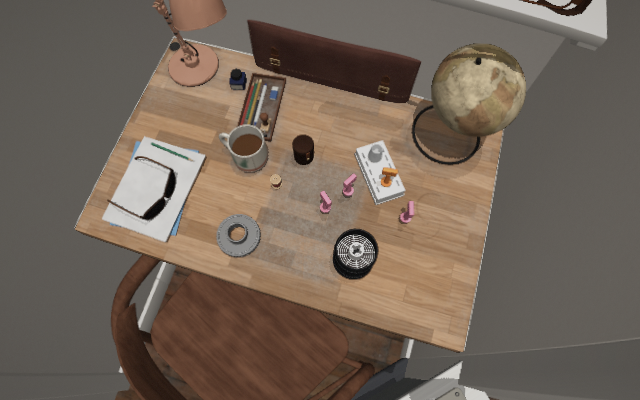

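View pics/scene.png

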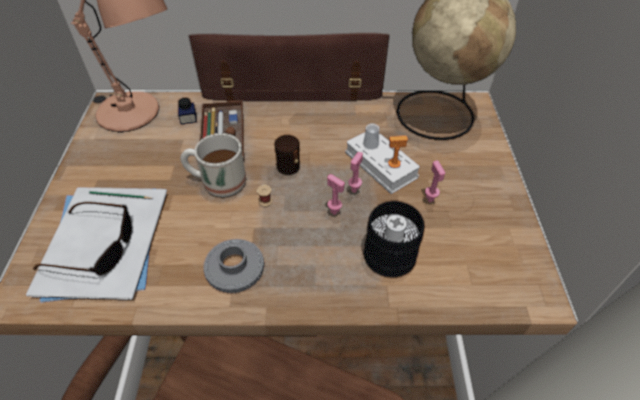

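Tank at top (354,254), lid at top (239,236), three pink look-alike rods at top (325,202), (349,185), (407,213), and the orange one in the white rack at top (388,177). The orange one fits by its colour and by standing in the rack. I'll measure and make a confirming crop.

```bash
cat >> h.py <<'E'
from scipy.optimize import least_squares
th=np.linspace(0,2*np.pi,60,endpoint=False)
def ring(d,z): return np.c_[d/2*np.cos(th),d/2*np.sin(th),np.full(60,z)]
def box(x,y,z0,z1): return np.array([[a,b,c] for a in(-x/2,x/2) for b in(-y/2,y/2) for c in(z0,z1)])
M={"tank":np.r_[ring(.101,0),ring(.098,.02),ring(.098,.099),ring(.093,.105)],
"lid":np.r_[ring(.11,0),ring(.11,.016),ring(.05,.038)],
"lens":np.r_[ring(.059,0),ring(.059,.076)],"spool":np.r_[ring(.028,0),ring(.028,.036)]}
def fit(views,pts,z=0):
    # views: list of (im, mask); match hull bbox
    def hb(p): 
        h=cv2.convexHull(p.astype(np.float32)); m=cv2.moments(h); return np.r_[m["m10"]/m["m00"],m["m01"]/m["m00"],p.min(0),p.max(0)]
    obs=[]
    for im,mask in views:
        ys,xs=np.nonzero(mask); c=np.c_[xs,ys].astype(float); obs.append(hb(c))
    def r(q): return np.concatenate([hb(proj(im,pts+[q[0],q[1],z]))-o for (im,_),o in zip(views,obs)])
    im,mask=views[0]; ys,xs=np.nonzero(mask); s=atz(im,[xs.mean(),ys.mean()],z+.02)
    s=least_squares(r,s[:2],loss="soft_l1",diff_step=1e-3); return s.x, np.round(r(s.x),1)
E
python3 - <<'E'
from h import *
V={n:arm.get_image(n) for n in ["scene","top"]}
for l in M:
    vs=[]
    for n in V:
        o=arm.outline_of(n,l)
        if o: vs.append((V[n],o[0]["region"])); print(l,n,round(o[0]["conf"],2),np.round(fit(vs[-1:],M[l])[0],4),fit(vs[-1:],M[l])[1])
    if len(vs)==2: print(l,np.round(fit(vs,M[l])[0],4))
for n in V:
    im=V[n]; c=im["color"]; hsv=cv2.cvtColor(c,cv2.COLOR_RGB2HSV)
    m=cv2.inRange(hsv,(6,180,140),(16,255,255)); k,lab,st,ce=cv2.connectedComponentsWithStats(m)
    i=sorted(range(1,k),key=lambda i:-st[i,4])[:4]; print(n,[(ce[j].round(1).tolist(),st[j].tolist()) for j in i])
for n,p in [("top",(388,177)),("scene",(397,150)),("scene",(398,137))]:
    for z in (.118,.1,.128): print(n,p,z,atz(V[n],p,z).round(4))
a=cv2.resize(V["top"]["color"][130:290,300:430,::-1],(520,600)) ; b=V["scene"]["color"][120:200,340:450,::-1]
a=cv2.resize(V["top"]["color"][140:220,340:430,::-1],None,fx=4.4,fy=4.4,interpolation=2);b=cv2.resize(V["scene"]["color"][125:205,340:430,::-1],None,fx=4.4,fy=4.4,interpolation=2)
cv2.imwrite("pics/c1.png",np.hstack([a,b]))
E
```

```text
tank scene 0.67 [ 0.4795 -0.0443] [-0.1  0.1 -0.6 -1.   0.6  0.5]
tank top 0.95 [ 0.4804 -0.0435] [ 0.2  0.1 -0.6 -0.8  0.3  0.6]
tank [ 0.4798 -0.044 ]
lid scene 0.96 [0.665 0.178] [-0.  -0.1 -0.9 -1.1  1.   0.9]
lid top 0.68 [0.6643 0.1803] [ 0.   0.1 -1.6 -1.5  1.6  1. ]
lid [0.6646 0.1787]
lens scene 0.94 [ 0.7841 -0.0665] [ 0.  -0.1 -2.1 -2.8  2.4  2.1]
lens top 0.6 [ 0.7863 -0.0647] [ 0.  -0.  -1.4 -1.9  1.4  2. ]
lens [ 0.7851 -0.0656]
spool scene 0.54 [0.7456 0.0332] [-0.1 -0.  -0.6 -0.5  0.8  0.5]
spool top 0.73 [0.7491 0.0337] [-0.1 -0.  -0.5 -0.3  0.7  0.3]
spool [0.7472 0.0333]
scene [([395.1, 163.1], [391, 161, 8, 5, 18]), ([393.0, 141.0], [391, 141, 5, 1, 5]), ([397.2, 147.8], [397, 147, 2, 3, 4]), ([398.0, 141.0], [398, 141, 1, 1, 1])]
top [([387.5, 172.0], [387, 172, 2, 1, 2]), ([383.0, 171.0], [383, 171, 1, 1, 1]), ([393.0, 173.0], [393, 173, 1, 1, 1]), ([387.0, 175.0], [387, 175, 1, 1, 1])]
top (388, 177) 0.118 [ 0.592  -0.1904  0.118 ]
top (388, 177) 0.1 [ 0.5975 -0.1968  0.1   ]
top (388, 177) 0.128 [ 0.589  -0.1868  0.128 ]
scene (397, 150) 0.118 [ 0.5812 -0.1708  0.118 ]
scene (397, 150) 0.1 [ 0.5915 -0.1874  0.1   ]
scene (397, 150) 0.128 [ 0.5754 -0.1616  0.128 ]
scene (398, 137) 0.118 [ 0.6031 -0.2014  0.118 ]
scene (398, 137) 0.1 [ 0.6141 -0.2188  0.1   ]
scene (398, 137) 0.128 [ 0.5969 -0.1917  0.128 ]
```

View pics/c1.png

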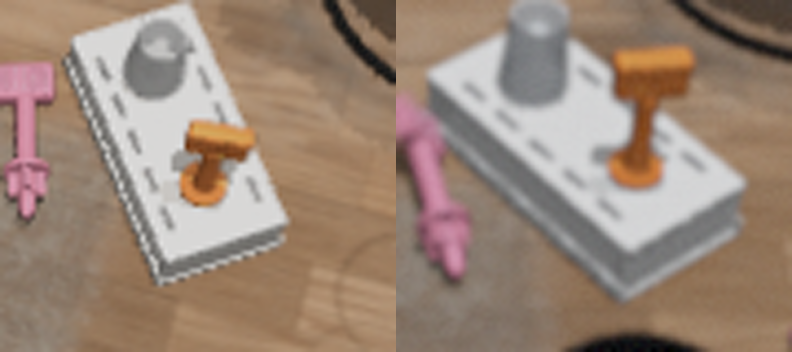

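The crop shows the orange rod hanging in the white rack, with its paddle at top (389,172), and a pink look-alike to its left, so the orange one is meant. Next I move above the lid.

```bash
cat >> h.py <<'E'
from scipy.spatial.transform import Rotation as Ro
def tool():
    s=arm.state(); q=s["ee_rot"]; R=Ro.from_quat([q[1],q[2],q[3],q[0]]); return s,R
def delta(target,ydir=None):
    s,R=tool(); d=R.inv().apply(np.array(target)-s["ee_pos"])/.15
    Rm=R.as_matrix(); y=Rm[:,1]
    if ydir is None: w=np.zeros(2); yy=y.copy()
    yy=y.copy() if ydir is None else np.array([ydir[0],ydir[1],0.]); yy[2]=0; yy/=np.linalg.norm(yy)
    if yy@y<0: yy=-yy
    z=np.array([0,0,-1.]); T=np.c_[np.cross(yy,z),yy,z]
    w=(R.inv()*Ro.from_matrix(T)).as_rotvec()/(np.pi/4)
    print("t",round(s["time_s"],2),"pos",s["ee_pos"].round(4),"y",y.round(3),"F",s["contact_force"].round(1),"op",round(s["opening"],4),"grip",round(s["grip_force"],1),"j",s["joint_pos"].round(2))
    print("shift units",d.round(4),"turn units",w.round(4))
E
python3 -c "
from h import *
delta([.6646,.1787,.20])"
```

```text
t 1.6 pos [0.2495 0.573  0.2533] y [0.399 0.917 0.   ] F [0.1 0.6 0.2] op 0.085 grip 0.0 j [ 1.14  0.42  1.63  0.    1.09 -0.02]
shift units [-3.5867 -1.3054  0.3556] turn units [ 0. -0.  0.]
```

>>> servo_tool(deltas=[[-0.359,-0.131,0.036,0,0,0,1],[-0.359,-0.131,0.036,0,0,0,1],[-0.359,-0.131,0.036,0,0,0,1],[-0.359,-0.131,0.036,0,0,0,1],[-0.359,-0.131,0.036,0,0,0,1],[-0.359,-0.131,0.036,0,0,0,1],[-0.359,-0.131,0.036,0,0,0,1],[-0.359,-0.131,0.036,0,0,0,1],[-0.359,-0.131,0.036,0,0,0,1],[-0.356,-0.13,0.036,0,0,0,1]])

```text
time_s: 2.85
ee_pos: [0.6658, 0.1767, 0.1992]
ee_rot: [0.0, 0.204, 0.979, 0.0]
contact_force: [0.2, 0.4, 0.5]
opening: 0.0852
grip_force: 0.0
```

```bash
python3 - <<'E'
from h import *
im=arm.get_image("wrist"); save(im,"w1.png")
o=arm.outline_of("wrist","lid")
for r in o[:2]: print(r["conf"],r["pixel"],r["region"].sum(),fit([(im,r["region"])],M["lid"]))
print(arm.recognise("wrist","lid_neck")[:1])
delta([.6646,.1787,.04])
E
```

```text
0.57 [318.5, 159.7] 9810 (array([0.66477385, 0.17810062]), array([ 0. ,  0.3, -2. , -1.6,  1.9,  1.5]))
[{'pixel': [316.2, 157.2], 'conf': 0.85}]
t 3.0 pos [0.6658 0.1758 0.1987] y [ 0.403  0.915 -0.   ] F [-0.5 -0.  -1. ] op 0.0854 grip 0.0 j [ 0.24  0.57  1.52 -0.    1.05 -0.92]
shift units [0.0152 0.0146 1.0577] turn units [-0.0003 -0.0001 -0.    ]
```

View pics/w1.png

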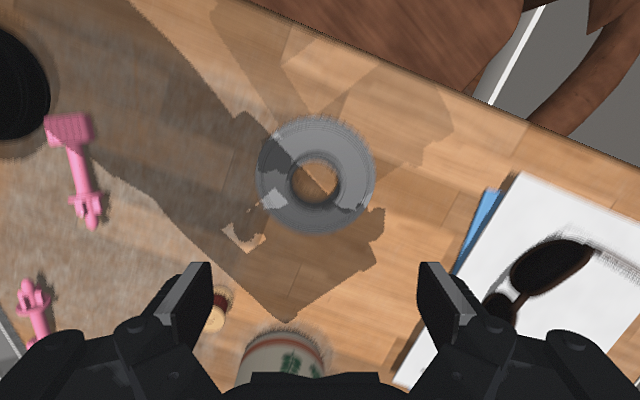

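Wrist view: lid at (316,175), which agrees with the estimate. I'll descend and grip.

>>> servo_tool(deltas=[[0.015,0.015,0.16,0,0,0,1],[0,0,0.2,0,0,0,1],[0,0,0.2,0,0,0,1],[0,0,0.2,0,0,0,1],[0,0,0.18,0,0,0,1],[0,0,0.11,0,0,0,1],[0,0,0,0,0,0,0.3],[0,0,0,0,0,0,0.3],[0,0,0,0,0,0,0.3],[0,0,0,0,0,0,0.3]], grip_force=40)

```text
time_s: 4.25
ee_pos: [0.6642, 0.1814, 0.0434]
ee_rot: [0.001, 0.204, 0.979, 0.001]
contact_force: [-1.0, 1.2, 5.8]
opening: 0.0477
grip_force: 42.1
```

```bash
python3 - <<'E'
from h import *
delta([.4798,-.044,.18])
E
```

```text
t 4.25 pos [0.6642 0.1814 0.0434] y [0.399 0.917 0.002] F [-1.   1.2  5.8] op 0.0477 grip 42.1 j [ 0.25  0.77  1.57  0.    0.8  -0.91]
shift units [ 0.5253 -1.8673 -0.9147] turn units [ 0.002   0.0024 -0.    ]
```

>>> servo_tool(deltas=[[0,0,-0.05,0,0,0,0.3],[0,0,-0.1,0,0,0,0.3],[0,0,-0.2,0,0,0,0.3],[0,0,-0.25,0,0,0,0.3],[0,0,-0.25,0,0,0,0.3],[0.1,-0.36,-0.1,0,0,0,0.3],[0.11,-0.38,0,0,0,0,0.3],[0.11,-0.38,0,0,0,0,0.3],[0.1,-0.38,0,0,0,0,0.3],[0.1,-0.36,0,0,0,0,0.3]])

```text
time_s: 5.5
ee_pos: [0.4791, -0.0449, 0.1853]
ee_rot: [0.001, 0.204, 0.979, -0.0]
contact_force: [0.8, -0.1, -0.5]
opening: 0.0479
grip_force: 41.5
```

```bash
python3 - <<'E'
from h import *
s,R=tool()
V={n:arm.get_image(n) for n in ["scene","top"]}
a=[]
for n in V:
    p=proj(V[n],s["ee_pos"])[0].astype(int); c=V[n]["color"][max(p[1]-55,0):p[1]+95,max(0,p[0]-65):p[0]+65,::-1]; a.append(cv2.resize(c,(390,450),interpolation=2))
    o=arm.outline_of(n,"lid"); t=arm.outline_of(n,"tank")
    if t: print(n,"tank",t[0]["pixel"])
    if o: print(n,o[0]["conf"],o[0]["pixel"],o[0]["region"].sum())
cv2.imwrite("pics/c2.png",np.hstack(a)); delta([.4798,-.044,.15])
E
```

```text
scene tank [364.7, 146.5]
scene 0.58 [406.2, 209.9] 2432
top tank [346.9, 267.7]
top 0.72 [352.9, 261.3] 651
t 5.8 pos [ 0.4814 -0.0433  0.1851] y [0.399 0.917 0.001] F [ 0.2 -0.6 -0.7] op 0.048 grip 41.6 j [-0.11  0.32  1.99  0.    0.83 -1.27]
shift units [ 0.0084 -0.0088  0.2339] turn units [ 0.0009  0.0023 -0.    ]
```

View pics/c2.png

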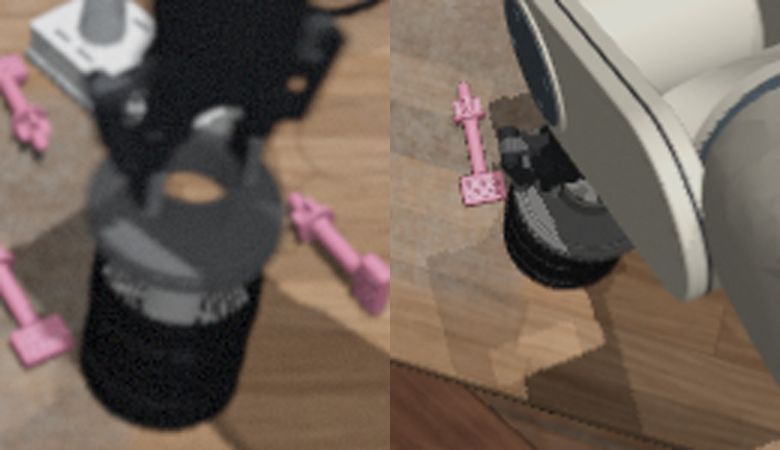

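The lid is held and level above the tank, judging by scene crop (185,210). Lowering.

>>> servo_tool(deltas=[[0,0,0.06,0,0,0,0.3],[0,0,0.06,0,0,0,0.3],[0,0,0.05,0,0,0,0.3],[0,0,0.03,0,0,0,0.3],[0,0,0.03,0,0,0,0.3],[0,0,0.03,0,0,0,0.3],[0,0,0.02,0,0,0,0.3],[0,0,0.02,0,0,0,0.3],[0,0,0,0,0,0,0.3],[0,0,0,0,0,0,0.3]])

```text
time_s: 7.05
ee_pos: [0.4799, -0.0435, 0.1392]
ee_rot: [-0.0, 0.204, 0.979, -0.0]
contact_force: [-2.8, 1.0, -2.3]
opening: 0.0481
grip_force: 41.6
```

>>> servo_tool(deltas=[[0,0,0.015,0,0,0,0.3],[0,0,0.015,0,0,0,0.3],[0,0,0.01,0,0,0,0.3],[0,0,0.01,0,0,0,0.3],[0,0,0,0,0,0,0.3],[0,0,0,0,0,0,0.3],[0,0,0,0,0,0,0.3],[0,0,0,0,0,0,0.3],[0,0,0,0,0,0,0.3],[0,0,0,0,0,0,0.3]])

```text
time_s: 8.3
ee_pos: [0.4806, -0.0435, 0.1356]
ee_rot: [0.001, 0.204, 0.979, 0.0]
contact_force: [-18.5, 3.5, 51.1]
opening: 0.048
grip_force: 47.6
```

Contact at the expected height. Relieve, release and rise.

>>> servo_tool(deltas=[[0,0,-0.025,0,0,0,0.3],[0,0,0,0,0,0,1],[0,0,0,0,0,0,1],[0,0,0,0,0,0,1],[0,0,-0.1,0,0,0,1],[0,0,-0.2,0,0,0,1],[0,0,-0.3,0,0,0,1],[0,0,-0.3,0,0,0,1],[0.4,0,0,0,0,0,1],[0,0,0,0,0,0,1]])

```text
time_s: 9.55
ee_pos: [0.4218, -0.0187, 0.2711]
ee_rot: [-0.001, 0.203, 0.979, -0.0]
contact_force: [0.7, 0.5, 0.5]
opening: 0.0856
grip_force: 0.0
```

```bash
python3 - <<'E'
from h import *
V={n:arm.get_image(n) for n in ["wrist","scene"]}
im=V["wrist"]; save(im,"w2.png")
for n in V:
  for l,z in(("lid",.093),("tank",0)):
    o=arm.outline_of(n,l)
    for r in o[:1]: print(n,l,r["conf"],r["pixel"],fit([(V[n],r["region"])],M[l],z))
delta([.48,-.044,.25])
print(im["vfov"],im["k1"],proj(im,[.48,-.044,.1]),proj(im,[.48,-.044,.131]))
E
```

```text
wrist lid 0.57 [317.5, 244.1] (array([ 0.48087534, -0.04406623]), array([ 0.1,  0.2, -2.7, -2.1,  1.4,  3. ]))
wrist tank 0.96 [316.4, 193.4] (array([ 0.46284351, -0.03723883]), array([ -0. ,   0. , -12.3, -17.6,  12.9,   6.3]))
scene tank 0.84 [388.3, 257.7] (array([ 0.4707039 , -0.02809382]), array([-0.1, -0.2, -2.8, -4.3,  6. , 10.2]))
t 9.85 pos [ 0.4262 -0.0198  0.2707] y [0.4   0.917 0.   ] F [-0.5 -0.7 -0.3] op 0.0852 grip 0.0 j [-0.07  0.1   2.03 -0.    1.01 -1.23]
shift units [-0.3933 -0.0042  0.138 ] turn units [ 0.0001  0.0004 -0.    ]
59.409552682243 0.01852927099109281 [[315.02205967 249.17459736]] [[315.07580744 265.62211345]]
```

View pics/w2.png

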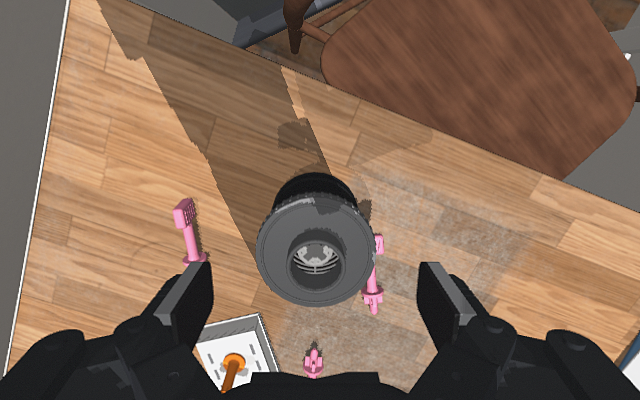

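Wrist view: lid on the tank, neck at (317,262), column partly visible through it at (316,250), orange rod at (233,365). I'll put the camera straight above the column.

```bash
python3 - <<'E'
from h import *
im=arm.get_image("wrist"); s,R=tool(); c=-np.array(im["R"]).T@im["t"]
o=R.inv().apply(c-s["ee_pos"]); print("cam in tool mm",(o*1e3).round(1), "axis in tool",R.inv().apply(np.array(im["R"])[2]).round(3))
h=np.array([.48,-.044,.0])-c; h[2]=0
print((R.inv().apply(h)/.15).round(3))
E
```

```text
cam in tool mm [  76.5   -0.5 -119.8] axis in tool [-0.301  0.001  0.954]
[-0.904 -0.001 -0.   ]
```

>>> servo_tool(deltas=[[-0.3,0,0,0,0,0,1],[-0.3,0,0.15,0,0,0,1],[-0.3,0,0.2,0,0,0,1],[0,0,0.2,0,0,0,1],[0,0,0,0,0,0,1],[0,0,0,0,0,0,1],[0,0,0,0,0,0,1],[0,0,0,0,0,0,1],[0,0,0,0,0,0,1],[0,0,0,0,0,0,1]])

```text
time_s: 11.15
ee_pos: [0.5492, -0.0735, 0.1884]
ee_rot: [0.0, 0.204, 0.979, 0.0]
contact_force: [-1.1, 0.1, 0.2]
opening: 0.0855
grip_force: 0.0
```

```bash
python3 - <<'E'
from h import *
V={n:arm.get_image(n) for n in ["wrist","scene"]}
im=V["wrist"]
# top-down rectified view of plane z=0.1, 0.2mm/px; image right=+x world, up=+y
g=np.arange(-150,150)*.0002
X=np.array([[.48+a,-.044-b,.1] for b in g for a in g]); p=proj(im,X).astype(np.float32).reshape(300,300,2)
rec=cv2.remap(im["color"],p[...,0],p[...,1],cv2.INTER_CUBIC); np.save("rec.npy",rec)
# lid ring on z=.131
X[:,2]=.131; p=proj(im,X).astype(np.float32).reshape(300,300,2); rec2=cv2.remap(im["color"],p[...,0],p[...,1],cv2.INTER_CUBIC)
p=proj(V["scene"],[.48,-.044,.1])[0].astype(int); c=V["scene"]["color"][p[1]-50:p[1]+70,p[0]-60:p[0]+60]
a=[cv2.resize(i,(390,390),interpolation=2) for i in (rec,c)]
cv2.imwrite("pics/c3.png",np.hstack(a)[:,:,::-1])
r=arm.outline_of("wrist","lid"); 
for q in r[:1]: print(q["conf"],fit([(im,q["region"])],M["lid"],.093))
delta([.48,-.044,.25])
E
```

```text
0.67 (array([ 0.60042081, -0.17846692]), array([  0.1,   0.4, -70.9, -38.8,  68.4,  44.7]))
t 11.3 pos [ 0.5491 -0.0735  0.1881] y [0.399 0.917 0.   ] F [ 0.7 -0.2 -0.3] op 0.0855 grip 0.0 j [-0.15  0.41  1.84  0.    0.9  -1.31]
shift units [ 0.5008 -0.0038 -0.4125] turn units [ 0.  0. -0.]
```

View pics/c3.png

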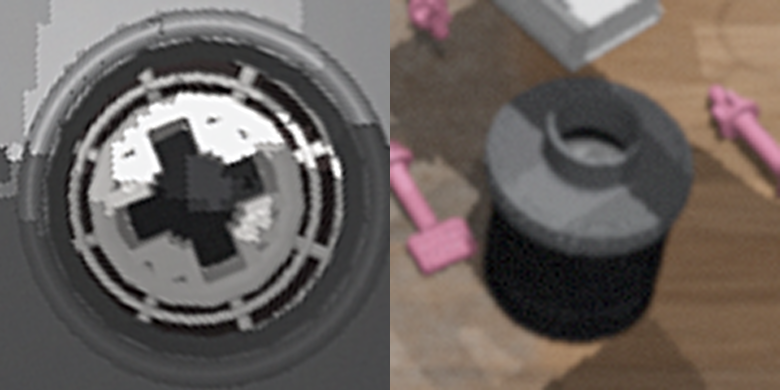

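Rectified view: the lid is level and concentric, the column centre is about (.4803,-.0447), and the slots lie at about 19.5° (mod 90). Next, the orange rod.

```bash
python3 - <<'E'
from h import *
for n,pp,pc in (("top",(390,170.7),(386.4,183.2)),("scene",(398.4,138.2),(394.5,163.6))):
    im=arm.get_image(n); print(n,atz(im,pp,.109).round(4),atz(im,pc,.039).round(4))
im=arm.get_image("wrist"); c=-np.array(im["R"]).T@im["t"]; s,R=tool()
print((R.inv().apply(np.array([.6,-.2,c[2]])-c)/.15).round(3))
E
```

```text
top [ 0.6064 -0.2063  0.109 ] [ 0.6034 -0.2063  0.039 ]
scene [ 0.6058 -0.2078  0.109 ] [ 0.6045 -0.2072  0.039 ]
[-1.159 -0.634 -0.   ]
```

>>> servo_tool(deltas=[[0,0,-0.2,0,0,0,1],[-0.1,-0.11,-0.2,0,0,0,1],[-0.2,-0.22,0,0,0,0,1],[-0.2,-0.23,0,0,0,0,1],[-0.08,-0.1,0,0,0,0,1],[0,0,0,0,0,0,1],[0,0,0,0,0,0,1],[0,0,0,0,0,0,1],[0,0,0,0,0,0,1],[0,0,0,0,0,0,1]])

```text
time_s: 12.7
ee_pos: [0.5894, -0.1985, 0.2482]
ee_rot: [0.0, 0.204, 0.979, -0.0]
contact_force: [-0.5, -0.4, -0.2]
opening: 0.0852
grip_force: 0.0
```

```bash
python3 - <<'E'
from h import *
im=arm.get_image("wrist"); hsv=cv2.cvtColor(im["color"],cv2.COLOR_RGB2HSV)
# rectify on z=.109 plane around rod, 0.25mm/px
def rec(z):
    g=np.arange(-150,150)*.0003
    X=np.array([[.605+a,-.207-b,z] for b in g for a in g]); p=proj(im,X).astype(np.float32).reshape(300,300,2)
    return cv2.remap(im["color"],p[...,0],p[...,1],cv2.INTER_CUBIC)
cv2.imwrite("pics/c4.png",np.hstack([cv2.resize(rec(z),(390,390),interpolation=2) for z in (.109,.039)])[:,:,::-1])
delta([.605,-.207,.2])
E
```

```text
t 12.75 pos [ 0.5894 -0.1987  0.2482] y [0.399 0.917 0.   ] F [ 0.6  1.1 -1.2] op 0.0851 grip 0.0 j [-0.34  0.42  1.64  0.    1.08 -1.5 ]
shift units [-0.1177 -0.0093  0.3211] turn units [ 0.      0.0001 -0.    ]
```

View pics/c4.png

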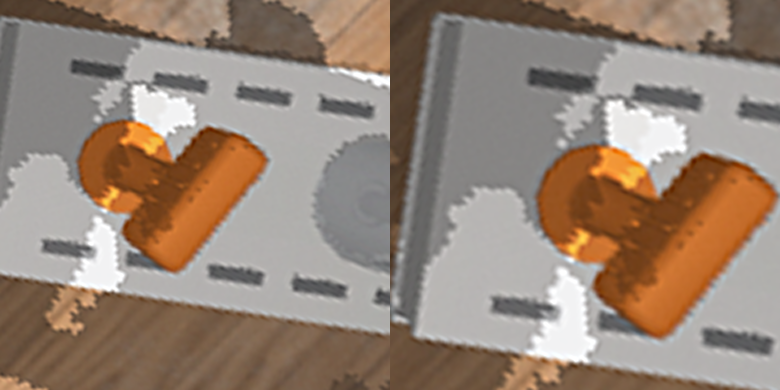

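The rectified view shows the rod at about (.607,-.2085), upright, with the paddle's long axis at 53°. The gripper y must go to -37°, a tool-z turn of +103.5° (2.3 units).

>>> servo_tool(deltas=[[-0.134,-0.014,0,0,0,0,0.5],[0,0,0,0,0,0.23,0.5],[0,0,0,0,0,0.23,0.5],[0,0,0,0,0,0.23,0.5],[0,0,0,0,0,0.23,0.5],[0,0,0,0,0,0.23,0.5],[0,0,0,0,0,0.23,0.5],[0,0,0,0,0,0.23,0.5],[0,0,0,0,0,0.23,0.5],[0,0,0,0,0,0.23,0.5]])

```text
time_s: 14.0
ee_pos: [0.6069, -0.2089, 0.2481]
ee_rot: [-0.0, 0.853, 0.522, 0.0]
contact_force: [-0.3, 0.1, -0.2]
opening: 0.0428
grip_force: 0.0
```

```bash
python3 - <<'E'
from h import *
im=arm.get_image("wrist")
def rec(z):
    g=np.arange(-150,150)*.0003
    X=np.array([[.607+a,-.2085-b,z] for b in g for a in g]); p=proj(im,X).astype(np.float32).reshape(300,300,2)
    return cv2.remap(im["color"],p[...,0],p[...,1],cv2.INTER_CUBIC)
cv2.imwrite("pics/c5.png",np.hstack([cv2.resize(rec(z),(390,390),interpolation=2) for z in (.109,.039)])[:,:,::-1])
delta([.607,-.2085,.1],[np.cos(np.radians(-37)),np.sin(np.radians(-37))])
E
```

```text
t 14.05 pos [ 0.6069 -0.2089  0.248 ] y [ 0.888 -0.461 -0.   ] F [-0.7  0.9 -0.1] op 0.0424 grip 0.0 j [-0.35  0.45  1.59  0.    1.09  0.13]
shift units [ 2.700e-03 -6.000e-04  9.869e-01] turn units [-1.000e-04  0.000e+00  2.125e-01]
```

View pics/c5.png

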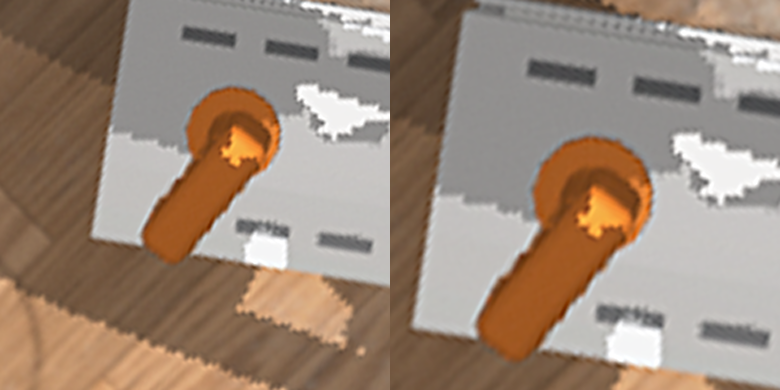

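Collar at c5-right (592,195), which puts the rod at about (.608,-.209) with the paddle at 53.5°. Descend and grip.

>>> servo_tool(deltas=[[0.004,0.006,0.05,0,0,0.21,0.5],[0,0,0.15,0,0,0,0.5],[0,0,0.2,0,0,0,0.5],[0,0,0.2,0,0,0,0.5],[0,0,0.2,0,0,0,0.5],[0,0,0.13,0,0,0,0.5],[0,0,0.06,0,0,0,0.5],[0,0,0,0,0,0,0],[0,0,0,0,0,0,0],[0,0,0,0,0,0,0]], grip_force=60)

```text
time_s: 15.3
ee_pos: [0.6086, -0.209, 0.1006]
ee_rot: [0.001, 0.892, 0.453, 0.001]
contact_force: [0.3, -0.8, 1.3]
opening: 0.0113
grip_force: 59.3
```

>>> servo_tool(deltas=[[0,0,-0.05,0,0,0,0],[0,0,-0.15,0,0,0,0],[0,0,-0.25,0,0,0,0],[0,0,-0.3,0,0,0,0],[0,0,-0.25,0,0,0,0],[0,0,-0.05,0,0,0,0],[0.09,-0.335,0,0,0,0,0],[0.09,-0.335,0,0,0,0,0],[0.09,-0.335,0,0,0,0,0],[0.09,-0.335,0,0,0,0,0]])

```text
time_s: 16.55
ee_pos: [0.4756, -0.0455, 0.2561]
ee_rot: [-0.001, 0.892, 0.453, -0.001]
contact_force: [0.6, 1.3, 0.1]
opening: 0.0114
grip_force: 59.1
```

>>> servo_tool(deltas=[[0,0,0,0,0,0.15,0],[0,0,0,0,0,0.2,0],[0,0,0,0,0,0.2,0],[0,0,0,0,0,0.19,0],[0,0,0,0,0,0,0],[0,0,0,0,0,0,0],[0,0,0,0,0,0,0],[0,0,0,0,0,0,0],[0,0,0,0,0,0,0],[0,0,0,0,0,0,0]])

```text
time_s: 17.8
ee_pos: [0.4775, -0.0467, 0.2571]
ee_rot: [0.0, 0.984, 0.179, 0.0]
contact_force: [0.4, 0.0, -0.9]
opening: 0.0114
grip_force: 59.1
```

```bash
python3 - <<'E'
from h import *
V={n:arm.get_image(n) for n in ["scene","wrist"]}; s,R=tool()
im=V["scene"]; p=proj(im,s["ee_pos"]-[0,0,.09])[0].astype(int); c=im["color"][p[1]-60:p[1]+80,p[0]-70:p[0]+70]
cv2.imwrite("pics/c6.png",np.hstack([cv2.resize(c,(400,400),interpolation=2),cv2.resize(V["wrist"]["color"][100:400,170:470],(400,400),interpolation=2)])[:,:,::-1])
# predicted rod axis points given TCP
for n in V:
  print(n,p-[70,60],[proj(V[n],s["ee_pos"]+[0,0,h]).round(1)[0].tolist() for h in (-.0936,-.0656,-.0036)], "column",proj(V[n],[.4803,-.0447,.131]).round(1))
delta([.4803,-.0447,.2],[np.cos(np.radians(-70.5)),np.sin(np.radians(-70.5))])
E
```

```text
scene [332 136] [[402.6, 198.2], [405.0, 186.5], [410.8, 158.3]] column [[398.  210.6]]
wrist [332 136] [[313.8, 212.4], [313.7, 229.0], [313.3, 288.4]] column [[312.7 193.1]]
t 17.9 pos [ 0.4775 -0.0467  0.2571] y [ 0.351 -0.936  0.   ] F [ 0.1 -0.3 -0. ] op 0.011 grip 59.1 j [-0.12  0.2   1.94 -0.    1.    1.09]
shift units [ 0.0222 -0.0058  0.3805] turn units [0.     0.     0.0238]
```

View pics/c6.png

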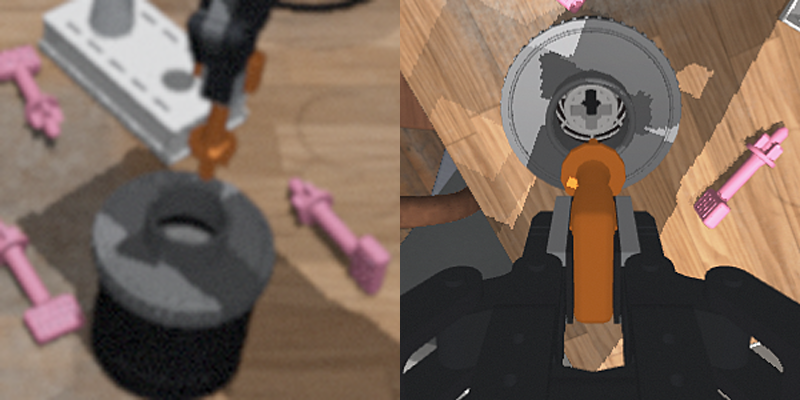

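Rod held upright. Its tip at wrist (314,206) and collar agree with the prediction, and the slots are in line with the gripper. Correct by 3 mm and lower to just above the column.

>>> servo_tool(deltas=[[0.022,-0.006,0,0,0,0.024,0],[0,0,0.06,0,0,0,0],[0,0,0.08,0,0,0,0],[0,0,0.08,0,0,0,0],[0,0,0.08,0,0,0,0],[0,0,0.05,0,0,0,0],[0,0,0,0,0,0,0],[0,0,0,0,0,0,0],[0,0,0,0,0,0,0],[0,0,0,0,0,0,0]])

```text
time_s: 19.15
ee_pos: [0.4805, -0.0447, 0.2049]
ee_rot: [0.0, 0.986, 0.169, 0.0]
contact_force: [0.9, -0.2, 0.4]
opening: 0.0113
grip_force: 59.1
```

```bash
python3 - <<'E'
from h import *
for _ in range(4): arm.get_image("wrist"); delta([.4803,-.0447,.1656],[np.cos(np.radians(-70.5)),np.sin(np.radians(-70.5))])
E
```

```text
t 19.2 pos [ 0.4804 -0.0447  0.2049] y [ 0.334 -0.943  0.   ] F [-0.5 -0.3 -0.6] op 0.0113 grip 59.1 j [-0.12  0.28  1.98 -0.    0.88  1.11]
shift units [-0.0008 -0.0003  0.2617] turn units [ 0.0003 -0.0006 -0.0004]
t 19.25 pos [ 0.4804 -0.0447  0.2048] y [ 0.334 -0.943  0.   ] F [-0.2 -0.3 -0.8] op 0.0111 grip 59.1 j [-0.12  0.28  1.98 -0.    0.88  1.11]
shift units [-0.0007 -0.0003  0.2613] turn units [ 0.0003 -0.0006 -0.0004]
t 19.3 pos [ 0.4803 -0.0447  0.2047] y [ 0.334 -0.943  0.   ] F [ 0.6 -0.   0.1] op 0.0109 grip 59.1 j [-0.12  0.28  1.98 -0.    0.88  1.11]
shift units [-2.000e-04 -1.000e-04  2.608e-01] turn units [ 0.0002 -0.0003 -0.0004]
t 19.35 pos [ 0.4803 -0.0447  0.2047] y [ 0.334 -0.943  0.   ] F [ 0.1 -0.2 -0.6] op 0.0108 grip 59.1 j [-0.12  0.28  1.98 -0.    0.88  1.11]
shift units [-1.000e-04 -2.000e-04  2.606e-01] turn units [ 0.0002 -0.0003 -0.0003]
```

>>> servo_tool(deltas=[[0,0,0.03,0,0,0,0],[0,0,0.03,0,0,0,0],[0,0,0.03,0,0,0,0],[0,0,0.02,0,0,0,0],[0,0,0.02,0,0,0,0],[0,0,0.01,0,0,0,0],[0,0,0.01,0,0,0,0],[0,0,0,0,0,0,0],[0,0,0,0,0,0,0],[0,0,0,0,0,0,0]])

```text
time_s: 20.6
ee_pos: [0.4804, -0.0447, 0.1822]
ee_rot: [0.0, 0.986, 0.169, 0.0]
contact_force: [0.2, 0.5, -0.7]
opening: 0.011
grip_force: 59.1
```

In the bore with no force. Past the spline contact height (~.1796), in small steps.

>>> servo_tool(deltas=[[0,0,0.01,0,0,0,0],[0,0,0.01,0,0,0,0],[0,0,0.006,0,0,0,0],[0,0,0.006,0,0,0,0],[0,0,0,0,0,0,0],[0,0,0,0,0,0,0],[0,0,0,0,0,0,0],[0,0,0,0,0,0,0],[0,0,0,0,0,0,0],[0,0,0,0,0,0,0]])

```text
time_s: 21.85
ee_pos: [0.4803, -0.0447, 0.1773]
ee_rot: [0.0, 0.986, 0.169, 0.0]
contact_force: [-0.3, 0.6, -0.1]
opening: 0.0112
grip_force: 59.1
```

>>> servo_tool(deltas=[[0,0,0.01,0,0,0,0],[0,0,0.01,0,0,0,0],[0,0,0.01,0,0,0,0],[0,0,0.01,0,0,0,0],[0,0,0.01,0,0,0,0],[0,0,0.008,0,0,0,0],[0,0,0,0,0,0,0],[0,0,0,0,0,0,0],[0,0,0,0,0,0,0],[0,0,0,0,0,0,0]])

```text
time_s: 23.1
ee_pos: [0.4803, -0.0447, 0.1686]
ee_rot: [0.0, 0.986, 0.169, 0.0]
contact_force: [-0.0, -0.2, -0.6]
opening: 0.0109
grip_force: 59.1
```

Meshed. Now the last 3 mm, gently.

>>> servo_tool(deltas=[[0,0,0.007,0,0,0,0],[0,0,0.005,0,0,0,0],[0,0,0.005,0,0,0,0],[0,0,0.003,0,0,0,0],[0,0,0.002,0,0,0,0],[0,0,0,0,0,0,0],[0,0,0,0,0,0,0],[0,0,0,0,0,0,0],[0,0,0,0,0,0,0],[0,0,0,0,0,0,0]])

```text
time_s: 24.35
ee_pos: [0.4804, -0.0447, 0.1655]
ee_rot: [0.0, 0.986, 0.169, 0.0]
contact_force: [-2.5, 0.5, 5.5]
opening: 0.011
grip_force: 59.9
```

>>> servo_tool(deltas=[[0,0,0.002,0,0,0,0],[0,0,0.002,0,0,0,0],[0,0,0,0,0,0,0],[0,0,0,0,0,0,0],[0,0,0,0,0,0,0],[0,0,0,0,0,0,0],[0,0,0,0,0,0,0],[0,0,0,0,0,0,0],[0,0,0,0,0,0,0],[0,0,0,0,0,0,0]])

```text
time_s: 25.6
ee_pos: [0.4805, -0.0447, 0.1654]
ee_rot: [0.0, 0.986, 0.169, 0.0]
contact_force: [-3.0, 0.5, 12.4]
opening: 0.011
grip_force: 61.1
```

```bash
python3 - <<'E'
from h import *
im=arm.get_image("scene"); p=proj(im,[.48,-.044,.11])[0].astype(int)
save(im,"c7.png",(p[0]-70,p[1]-70,p[0]+70,p[1]+70),4)
delta([.4803,-.0447,.1656],[np.cos(np.radians(-70.5)),np.sin(np.radians(-70.5))])
E
```

```text
t 25.65 pos [ 0.4805 -0.0447  0.1654] y [ 0.333 -0.943  0.   ] F [-3.9  0.3 11.9] op 0.0112 grip 61.1 j [-0.12  0.35  2.    0.    0.79  1.11]
shift units [-0.001  -0.0005 -0.0011] turn units [ 0.0003 -0.0006 -0.0005]
```

View pics/c7.png

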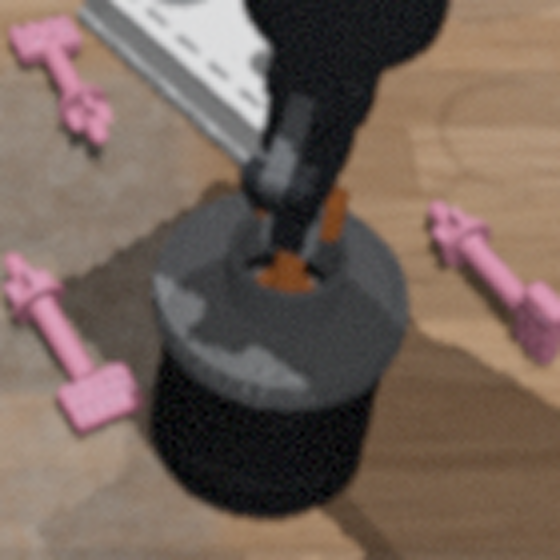

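The picture shows the lid level on the tank, the rod's collar inside the neck at (290,270), and the paddle held. The height matches home and the push is 12 N.

```bash
python3 -c "
from workcell import arm
print(arm.finish_job())"
```

```text
the job is handed in; nothing more can be done
None
```

I handed the job in after about 26 s on the robot's clock. The lid sits level on the tank and is released. The orange rod is meshed and at home height, held by its paddle and pressed down with about 12 N. The hand-in call returned no verdict, and I didn't re-measure the tank, lens case and spool at the end.

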